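Gauge the shelf boards and load the right one into the dowelling jig

ROBOT

A 7-joint arm with a two-finger parallel gripper is mounted at the origin on a cart in front of the work surface, level with it; the furniture and walls round the work are solid. World frame = base frame: x ahead of the robot, y to its left, z up, the work surface at z = 0. Lengths are in mm, angles in rad, forces in N, time in s.
With the tool pointing down it reaches from about 400 to 850 mm from the base axis. Payload 4.5 kg.
Tool frame: the origin (TCP) lies midway between the tips of the shut fingers; the grasp point (between the pads) lies ctrl.tcp_to_grasp behind it (ctrl.tcp_to_grasp is the distance from the TCP to the grasp point, in mm); z points along the fingers, y is the direction in which the jaws open and shut (so a half turn about z gives the same grasp; the last joint's range is limited). The gripper opens to 85 mm and grips with 20 to 120 N. Pads are 22 mm wide; open, the fingers measure 114 mm over their backs; the gripper's body (76 mm by 85 mm) begins 54 mm behind the grasp point. The pads swing forward as they close: fully open they stand 13 mm farther back than shut.
Start: joints at [-1.287, 0.689, -0.195, 1.565, 0.157, 0.902, -0.215], TCP at [154.485, 605.631, 231.317] pointing down, gripper open.
Joint ranges: [-3.01, 3.01], [-0.46, 2.08], [-1.47, 1.51], [0.13, 2.56], [-1, 4.14], [0.04, 2.09], [-2.66, 2.66]. Speed limits (rad/s): [2.57, 2.57, 3.14, 3.14, 3.14, 3.14, 3.14].

INTERFACE

Orientations are given as a unit quaternion [w, x, y, z].
In Python, from cell import ctrl gives the robot as it stands.
- The arm moves only by the tool carry_out, never from a script. Its arguments are lists of equal length, an entry for each row: "gripper": the finger opening in mm, from 0 to 85.4; "translation": the shift along the tool's x, y, z in mm, a list of three; "turn": the turn, a rotation vector about the tool's x, y, z in rad, a list of three. A call has 1 to 10 rows; each row is the pose to reach, as a shift and turn from the pose measured when the call began, along the tool's axes at that moment; what a row does not reach only later rows make up. A row lasts 1/12 s, in which the tool goes at most 41.7 mm and 7.16 degrees, less where a joint would pass 70% of its speed; a pose out of reach is approached as far as the arm can. A call with a gripper value outside its range is refused whole. The fingers move at their own pace and stop on an object; "grip_force" is the grip in N (left out, the last holds). Time passes only in rows, so rows that repeat a pose let the fingers close. It gives the time, the measured TCP pose, the force and the opening at its end, in the units of the state.
- ctrl.observe(): the state, without advancing time (a new reading comes with each control period).
- ctrl.grab_frame(name): name is "scene" or "top" or "wrist"; returns a dict with "frame" (480x640x3 uint8, blue, green, red), "fx", "fy", "cx", "cy" (pixels), "k1" (the pictures are not rectified: a ray, as slopes to the right and down, at radius r is drawn at 1 + k1 r^2 times it, then the intrinsics apply), "rvec" (rotation vector, rad) and "tvec" (3), from world to camera coordinates, as OpenCV has them. Camera axes: x right, y down, z forward; pixel columns grow to the right and rows downward; lengths in mm; the calibration is good to about 2 mm. A picture is of the moment at which its call begins. There is no depth.
- ctrl.close_job(): hands the job in, once; it reports no verdict.
The state is a dict: "time": time; "joints": joint angles; "joint_vel": joint speeds; "effort": joint torques, N m; "ee_pos": TCP position; "ee_rot": TCP orientation; "wrist_force": force on the tool from outside, world axes, zero at the start; "moment": the same for the moment, N m; "opening": opening from 0.0 (shut) to 1.0 (fully open).
Only numpy, scipy, OpenCV 4.12 (cv2) and the standard library are available. Lean on these libraries where they do the work, as an engineer would, in place of code of your own. Each camera call takes 0.05 s, during which the arm holds its last target.

TASK

Load the 12 mm shelf board into the dowelling jig, ready for its end to be drilled. The three loose boards differ only in thickness, so pinch them where they stand and feel which is 12 mm, and take away no other: the other two stay standing in their places. Set the board down on the jig's bed before the sprung rollers, slide it gently along the fence, between fence and rollers, until its end butts against the stop, and let go, so that it stands upright, held flat to the fence by the rollers. Do not force it, or the soft wood is bruised, and do not disturb the tools lying about.

Things in the scene. Friction and masses are not known exactly. Their poses are not given: they have to be found in the camera images.
- board_a_mid (a point): One of three loose shelf boards of pale wood, each 110 mm long (its own x), 70 mm high (z), standing on its long edge on the bench, 45 to 110 g. One is 9 mm thick, one 12, one 15 (y); which this is is not told: gauge it. The point is the board's centre, 35 mm above its lower edge.
- board_b_mid (a point): One of three loose shelf boards of pale wood, each 110 mm long (its own x), 70 mm high (z), standing on its long edge on the bench, 45 to 110 g. One is 9 mm thick, one 12, one 15 (y); which this is is not told: gauge it. The point is the board's centre, 35 mm above its lower edge.
- board_c_mid (a point): One of three loose shelf boards of pale wood, each 110 mm long (its own x), 70 mm high (z), standing on its long edge on the bench, 45 to 110 g. One is 9 mm thick, one 12, one 15 (y); which this is is not told: gauge it. The point is the board's centre, 35 mm above its lower edge.
- home (a point): Where the centre of the 12 mm board is when it is home in the jig: on the bed (12 mm above the bench), flat to the fence, end on the stop. x: along the fence towards the stop (stop face at x = +55 mm, 62 mm high over the bed); y: towards the fence (its face at y = +6 mm, from x = -130 to +55 mm, 24 mm high); z up. Over 45 N between a board and the jig bruises the wood.
- jig: Wooden dowelling jig, held fast on the bench: bed 210 mm (x) by 112 mm (y), 12 mm thick, open at its -x end, nearest the robot; fence along the left side, end stop with two steel drill bushes at the far end, sprung roller hold-in on the right facing the fence. Origin on the bench, 30 mm behind (-x) and 47 mm below the home point; axes as there.
- hold_in (a joint): Spring travel of the roller hold-in, m: 0 relaxed (rollers 9.5 mm from the fence), grows as it is pushed off the fence, ends at 0.004. Springs: 2.4 N at 0, 1.2 N a mm; 2.5 mm with the 12 mm board in. Two rollers, 28 mm across, at x = 0 and +36 mm of the home point; all of it under 25 mm high over the bed. A 9 mm board stays loose, a 15 mm one jams.
- chisel_12: A chisel lying on the bench behind the boards, 243 mm long; bystander. Origin under its middle.
- shellac_jar: An amber jar, 67 mm across and 108 mm tall, at the left; bystander. Origin at the centre of its underside.
- marking_gauge: A wooden marking gauge, 58x200x66 mm, right of the boards; bystander. Origin under its middle.
- sanding_block: A sanding block, 62x113x31 mm, behind and right of the boards; bystander. Origin under its middle.
- screwdriver_a: A screwdriver, 220 mm long, lying along the bench's front edge; bystander. Origin under its middle.
- tea_mug: A white mug, 78 mm across and 97 mm tall, behind the boards; bystander. Origin under its middle.

How it is judged (in metres and radians):
On the way, in this order (a step that is already met when the one before it is completed fails the run):
1. one of the boards is lifted clear of the bench (height (world z) of any of board_a_mid, board_b_mid, board_c_mid above 0.06 m), for 0.1 s.
2. a board is down on the jig's bed beside the fence, before the rollers (((z of board_a_mid in the frame of home between -0.003 and 0.0022 m and angle between the x axis of board_a_mid and the x axis of home, either way round below 0.035 rad and y of board_a_mid in the frame of home between -0.012 and 0.006 m and x of board_a_mid in the frame of home between -0.125 and -0.04 m) or (z of board_b_mid in the frame of home between -0.003 and 0.0022 m and angle between the x axis of board_b_mid and the x axis of home, either way round below 0.035 rad and y of board_b_mid in the frame of home between -0.012 and 0.006 m and x of board_b_mid in the frame of home between -0.125 and -0.04 m) or (z of board_c_mid in the frame of home between -0.003 and 0.0022 m and angle between the x axis of board_c_mid and the x axis of home, either way round below 0.035 rad and y of board_c_mid in the frame of home between -0.012 and 0.006 m and x of board_c_mid in the frame of home between -0.125 and -0.04 m))), for 0.1 s.
At the end, for the whole second after the job is handed in: A board lies at rest on the jig's bed, flat to the fence and with its end on the stop (each within 1.8 mm), held by the roller hold-in, which is pushed back by 1.5 to 3.6 mm as only the 12 mm board does; all three boards stand upright (within 4.5 degrees) and are let go (((z of board_a_mid in the frame of home between -0.003 and 0.0022 m and angle between the x axis of board_a_mid and the x axis of home, either way round below 0.035 rad and x of board_a_mid in the frame of home between -0.0018 and 0.003 m and y of board_a_mid in the frame of home between -0.0018 and 0.003 m and linear speed of board_a below 0.01 m/s) or (z of board_b_mid in the frame of home between -0.003 and 0.0022 m and angle between the x axis of board_b_mid and the x axis of home, either way round below 0.035 rad and x of board_b_mid in the frame of home between -0.0018 and 0.003 m and y of board_b_mid in the frame of home between -0.0018 and 0.003 m and linear speed of board_b below 0.01 m/s) or (z of board_c_mid in the frame of home between -0.003 and 0.0022 m and angle between the x axis of board_c_mid and the x axis of home, either way round below 0.035 rad and x of board_c_mid in the frame of home between -0.0018 and 0.003 m and y of board_c_mid in the frame of home between -0.0018 and 0.003 m and linear speed of board_c below 0.01 m/s)) and value of joint hold_in between 0.0015 and 0.0036 m and angle between each of board_a_mid, board_b_mid, board_c_mid's own z axis and vertical below 0.08 rad and contact force between the fingers and board_a below 0.05 N and contact force between the fingers and board_b below 0.05 N and contact force between the fingers and board_c below 0.05 N); the robot touches nothing.
It fails at once if a board and the jig are pressed together with more than 45 N (contact force between any of board_a, board_b, board_c and jig above 45 N).
It fails at once if more than one board is taken from its place or knocked over (moved more than 30 mm) (distance of each of board_b_mid, board_c_mid from where it was at the start of the episode above 0.03 m or distance of each of board_a_mid, board_c_mid from where it was at the start of the episode above 0.03 m or distance of each of board_a_mid, board_b_mid from where it was at the start of the episode above 0.03 m).
It fails at once if a bystander is moved more than 20 mm (distance of any of chisel_12, shellac_jar, marking_gauge, sanding_block, screwdriver_a, tea_mug from where it was at the start of the episode above 0.02 m).
It also fails if it takes over 64 s, if anything falls off the work surface, if the arm or the gripper's body presses on something with over 40 N, if the wrist force passes 120 N, or if a joint passes its speed limit or range.

## Working session

There is one attempt and no reset: what is moved stays moved. The work goes in short steps, Python scripts to look and compute and a tool call to move; the robot and the scene stay as the last step left them, time stands still between calls to the robot, and variables do not carry over. Pictures are saved under pics/ and viewed, and the job is handed in when it is done.

Besides the shell and the picture viewer there is one more tool, called after ">>>" as name(argument=value, ...) on one line, values as JSON. carry_out: Moves the arm, as the interface text tells. Its arguments: {"type":"object","properties":{"gripper":{"type":"array","items":{"type":"number"}},"translation":{"type":"array","items":{"type":"array","items":{"type":"number"}}},"turn":{"type":"array","items":{"type":"array","items":{"type":"number"}}},"grip_force":{"type":"number"}},"required":["gripper","translation","turn"]}

```bash
mkdir -p pics; ls
python3 - <<'E'
from cell import ctrl
import cv2
print(ctrl.observe(), ctrl.tcp_to_grasp)
for n in ["scene","top","wrist"]:
    f=ctrl.grab_frame(n); cv2.imwrite(f"pics/{n}0.png",f["frame"])
    print(n,{k:v for k,v in f.items() if k!="frame"})
E
```

```text
pics
{'time': 0.0, 'joints': array([-1.28719081,  0.69000017, -0.19447598,  1.56638759,  0.15732884,
        0.90249618, -0.21510896]), 'joint_vel': array([-3.10081487e-04, -7.25062052e-04,  1.01499159e-03, -1.23340388e-03,
        4.33552817e-04,  4.24472243e-05, -2.21799988e-03]), 'effort': array([ 5.80070605e-05, -5.39614463e+01, -1.26633827e+00, -1.58543086e+01,
        9.18281934e-03,  9.43487801e-03, -8.72562651e-06]), 'ee_pos': array([154.42190315, 604.93010664, 230.46138821]), 'ee_rot': array([-2.63675162e-05,  1.24543780e-01,  9.92213659e-01, -9.49143853e-04]), 'wrist_force': array([ 0.21389187,  0.39382337, -0.25207435]), 'moment': array([-0.00321452,  0.05803242, -0.04911702]), 'opening': 0.9999923697098233} 18.700000000000003
scene {'fx': 556.5189215217061, 'fy': 556.5189215217061, 'cx': 317.4976461873771, 'cy': 235.44057265520647, 'k1': -0.0505706590356945, 'rvec': array([ 1.93240278, -0.64719058,  0.37078389]), 'tvec': array([-447.97940343,  173.86278862, 1454.16748276])}
top {'fx': 467.37644696796474, 'fy': 467.37644696796474, 'cx': 321.033216938781, 'cy': 237.9414958340311, 'k1': -0.01772711983887196, 'rvec': array([ 2.20207367, -2.18088739,  0.08745802]), 'tvec': array([ -77.59678952,  526.6626833 , 1480.93315772])}
wrist {'fx': 331.5771865492206, 'fy': 331.5771865492206, 'cx': 315.26506149804345, 'cy': 236.04536145705592, 'k1': -0.013798090668254593, 'rvec': array([-2.29041329, -1.78225666, -0.25720709]), 'tvec': array([-623.68124159,  -36.34340556,  379.36650161])}
```

View pics/scene0.png

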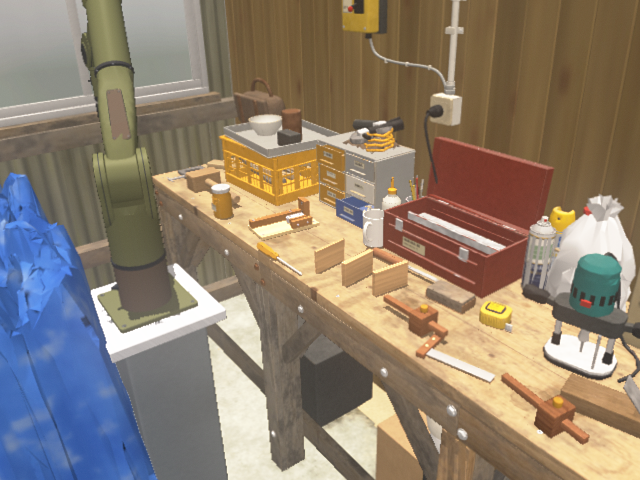

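View pics/top0.png

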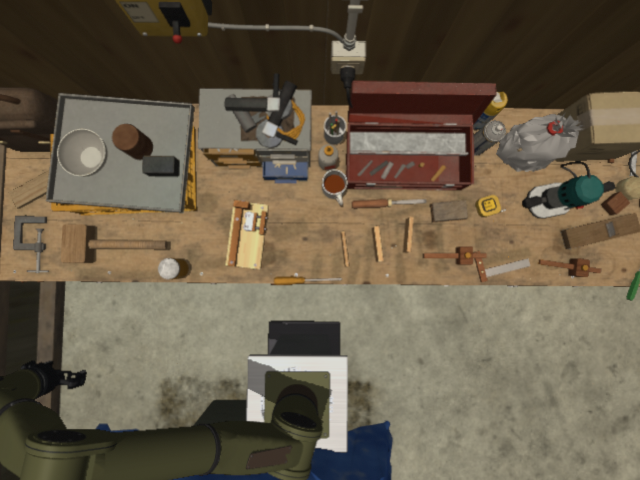

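View pics/wrist0.png

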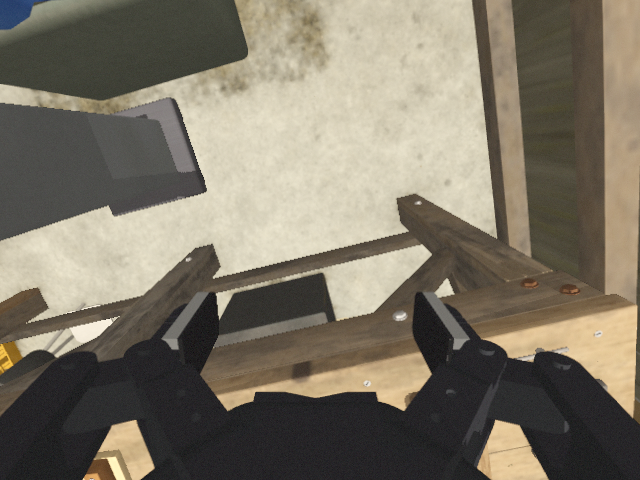

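The top view shows three boards at about (345,248), (378,243) and (408,234), and the jig at (246,236). I'll enlarge these.

```bash
cat > h.py <<'E'
import numpy as np, cv2
from cell import ctrl
from scipy.spatial.transform import Rotation as R
def pix2world(f,uv,z):
    uv=np.atleast_2d(np.array(uv,float)); out=[]
    Rm=cv2.Rodrigues(f["rvec"])[0]; c=-Rm.T@f["tvec"]
    for u,v in uv:
        d=np.array([(u-f["cx"])/f["fx"],(v-f["cy"])/f["fy"]]); r=d.copy()
        for _ in range(20): r=d/(1+f["k1"]*(r@r))
        w=Rm.T@np.array([r[0],r[1],1]); out.append((c+w*(z-c[2])/w[2]))
    return np.array(out)
def proj(f,P):
    P=np.atleast_2d(np.array(P,float)); Rm=cv2.Rodrigues(f["rvec"])[0]
    q=P@Rm.T+f["tvec"]; s=q[:,:2]/q[:,2:]; s=s*(1+f["k1"]*(s**2).sum(1,keepdims=True))
    return s*f["fx"]+[f["cx"],f["cy"]]
def crop(f,x0,y0,x1,y1,k,name):
    im=cv2.resize(f["frame"][y0:y1,x0:x1],None,fx=k,fy=k,interpolation=cv2.INTER_CUBIC)
    cv2.imwrite("pics/"+name,im)
def tool():
    o=ctrl.observe(); w,x,y,z=o["ee_rot"]; return o,R.from_quat([x,y,z,w])
def plan(pos,yaw):
    """tool down; tool y axis (jaws) at world angle yaw. prints shift and turn in tool axes"""
    o,r=tool(); best=None
    for k in (0,np.pi):
        y=np.array([np.cos(yaw+k),np.sin(yaw+k),0]); z=np.array([0,0,-1.]); x=np.cross(y,z)
        t=(r.inv()*R.from_matrix(np.c_[x,y,z])).as_rotvec()
        if best is None or np.linalg.norm(t)<np.linalg.norm(best): best=t
    print("t",round(o["time"],2),"shift",r.inv().apply(np.array(pos)-o["ee_pos"]).round(1),"turn",best.round(4))
    return best
E
python3 - <<'E'
from h import *
f=ctrl.grab_frame("top")
crop(f,325,200,435,280,7,"topb.png"); crop(f,215,190,285,280,6,"topj.png")
f=ctrl.grab_frame("scene")
crop(f,300,220,430,310,6,"scb.png"); crop(f,235,185,335,250,7,"scj.png")
E
```

```text
(no output)
```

View pics/topb.png

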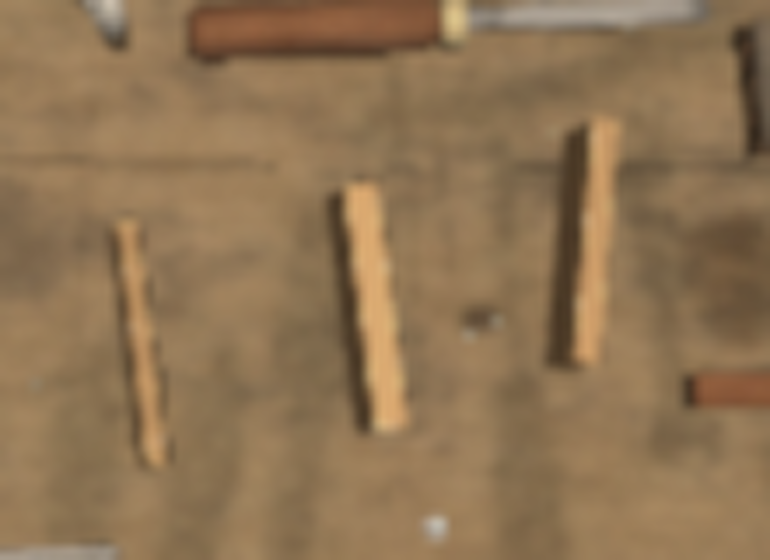

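View pics/topj.png

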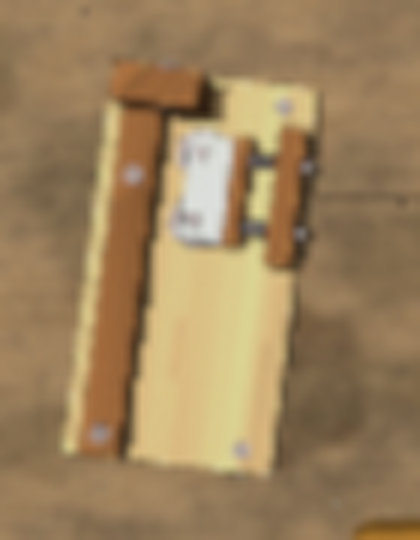

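View pics/scj.png

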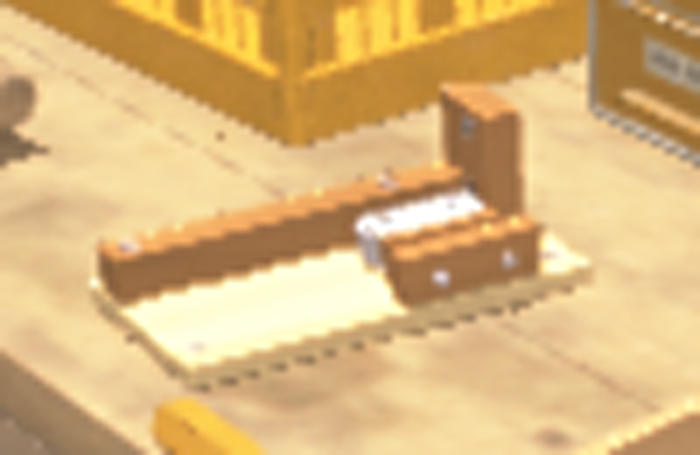

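The top view shows the boards' top ends as follows (crop px). Left: (127,220)-(153,466), looks thinnest. Middle: (360,184)-(389,430), looks thickest. Right: (603,118)-(585,364). The jig bed corners are at (318,88), (63,453) and (273,473).

Run:
```python
from h import *
f=ctrl.grab_frame("top")
u=lambda p,x0,y0,k:(np.array(p,float)+.5)/k-.5+[x0,y0]
for n,e in dict(L=[(153,466),(127,220)],M=[(389,430),(360,184)],Rr=[(585,364),(603,118)]).items():
    w=pix2world(f,u(e,325,200,7),70); d=w[1]-w[0]
    print(n,w.mean(0).round(1),"len",np.linalg.norm(d).round(1),"ang",np.arctan2(d[1],d[0]).round(4))
w=pix2world(f,u([(318,88),(63,453),(273,473)],215,190,6),12); print(w.round(1))
d=w[0]-w[2]; print(np.linalg.norm(d),np.arctan2(d[1],d[0])); d=w[1]-w[2]; print(np.linalg.norm(d),np.arctan2(d[1],d[0])-np.pi/2); print("jig bed centre",(w[0]+w[1])/2)
w=pix2world(f,u([(128,455),(160,115)],215,190,6),36);d=w[1]-w[0];print("fence",w.round(1),np.linalg.norm(d),np.arctan2(d[1],d[0]))
w=pix2world(f,u([(110,64),(204,72)],215,190,6),74);print("stop",w.round(1))
```

```text
L [ 491.7 -145.1   70. ] len 109.4 ang 0.1112
M [ 508.7 -249.    70. ] len 109.8 ang 0.1184
Rr [ 539.  -346.6   70. ] len 110.0 ang -0.0768
[[635.4 101.4  12. ]
 [437.6 234.1  12. ]
 [428.  121.8  12. ]]
208.38497600542382 -0.09834437642577362
112.69582065704043 -0.0850361178211192
jig bed centre [536.4654155  167.75761514  12.        ]
fence [[436.6 195.3  36. ]
 [616.7 182.3  36. ]] 180.53445878049212 -0.07219561569769656
stop [[638.  202.6  74. ]
 [634.4 153.9  74. ]]
```

View pics/scb.png

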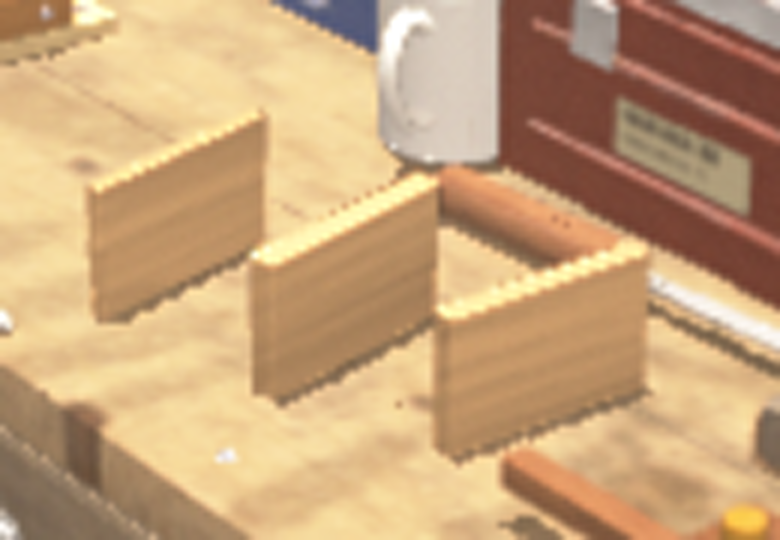

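Run:
```python
from h import *
plan([420,360,230],-.0768+np.pi/2)
plan([520,-100,230],-.0768+np.pi/2)
plan([539,-346.6,150],-.0768+np.pi/2)
```

```text
t 0.3 shift [-317.9 -172.2    1.1] turn [-0.0005 -0.     -0.173 ]
t 0.3 shift [-528.5 -593.2    1.4] turn [-0.0005 -0.     -0.173 ]
t 0.3 shift [-607.9 -827.4   81.5] turn [-0.0005 -0.     -0.173 ]
```

>>> carry_out(gripper=[85,85,85,85,85,85,85,85,85,85], translation=[[-318,-172,0],[-318,-172,0],[-318,-172,0],[-318,-172,0],[-318,-172,0],[-318,-172,0],[-318,-172,0],[-318,-172,0],[-528,-593,0],[-528,-593,0]], turn=[[0,0,-0.05],[0,0,-0.1],[0,0,-0.173],[0,0,-0.173],[0,0,-0.173],[0,0,-0.173],[0,0,-0.173],[0,0,-0.173],[0,0,-0.173],[0,0,-0.173]])

```text
time: 1.13
ee_pos: [421.2, 297.0, 231.1]
ee_rot: [0.0, 0.039, 0.999, 0.0]
wrist_force: [0.6, -0.4, -0.1]
opening: 0.997
```

Run:
```python
from h import *
o=ctrl.observe();print(o["joints"].round(2),o["ee_pos"])
plan([520,-100,230],-.0768+np.pi/2)
plan([539,-346.6,150],-.0768+np.pi/2)
```

```text
[-0.52  0.55 -0.3   1.89  0.23  0.73  0.55] [421.2204574  297.00804854 231.11093201]
t 1.13 shift [-129.4 -388.1    1.1] turn [ 0.0003  0.0009 -0.0012]
t 1.13 shift [-167.5 -632.5   81.1] turn [ 0.0003  0.0009 -0.0012]
```

Run:
```python
from h import *
f=ctrl.grab_frame("wrist"); cv2.imwrite("pics/w1.png",f["frame"])
Rm=cv2.Rodrigues(f["rvec"])[0]; print("cam",(-Rm.T@f["tvec"]).round(1),"fwd",Rm[2].round(3),"right",Rm[0].round(3))
```

```text
cam [347.3 302.4 373.7] fwd [ 0.284 -0.021 -0.958] right [0.077 0.997 0.001]
```

View pics/w1.png

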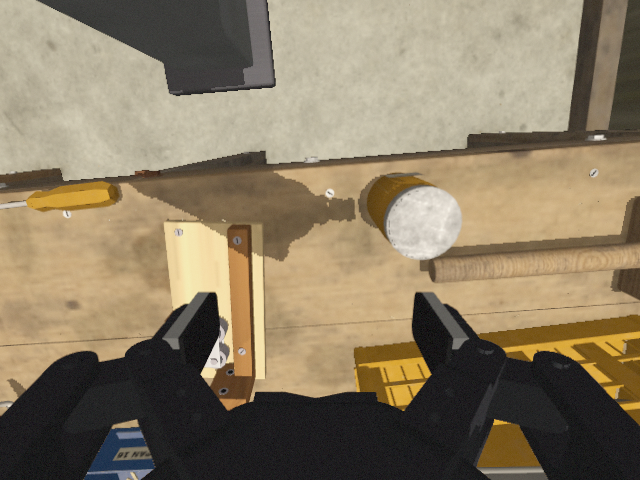

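>>> carry_out(gripper=[85,85,85,85,85,85,85,85,85,85], translation=[[-55,-150,0],[-55,-150,0],[-55,-150,0],[-129,-388,0],[-129,-388,0],[-129,-388,0],[-129,-388,0],[-129,-388,0],[-129,-388,0],[-129,-388,0]], turn=[[0,0,0],[0,0,0],[0,0,0],[0,0,0],[0,0,0],[0,0,0],[0,0,0],[0,0,0],[0,0,0],[0,0,0]])

```text
time: 2.02
ee_pos: [515.8, -108.7, 235.3]
ee_rot: [0.0, 0.045, 0.999, -0.006]
wrist_force: [0.9, 0.1, 0.2]
opening: 0.992
```

The wrist view shows the jig at (165–265, 222–400), with its fence at column ~240 and the jar at (420,220). Next I move above the right-hand board.

Run:
```python
from h import *
plan([539,-346.6,150],-.0768+np.pi/2)
```

```text
t 2.02 shift [ -44.5 -233.8   88.2] turn [-0.012   0.0011 -0.0134]
```

>>> carry_out(gripper=[85,85,85,85,85,60,60,60], translation=[[-44,-234,0],[-44,-234,0],[-44,-234,0],[-44,-234,40],[-44,-234,88],[-44,-234,88],[-44,-234,88],[-44,-234,88]], turn=[[0,0,0],[-0.012,0.001,-0.013],[-0.012,0.001,-0.013],[-0.012,0.001,-0.013],[-0.012,0.001,-0.013],[-0.012,0.001,-0.013],[-0.012,0.001,-0.013],[-0.012,0.001,-0.013]])

```text
time: 2.68
ee_pos: [534.7, -351.6, 145.7]
ee_rot: [-0.003, 0.042, 0.999, -0.0]
wrist_force: [-0.4, 0.4, 0.1]
opening: 0.703
```

Run:
```python
from h import *
f=ctrl.grab_frame("wrist"); cv2.imwrite("pics/w2.png",f["frame"])
plan([539,-346.6,150],-.0768+np.pi/2)
for c in [[0,0]]:
  o,r=tool(); print(o["ee_pos"],proj(f,[o["ee_pos"],[539,-346.6,70],[484.2,-342.4,70],[593.8,-350.8,70]]).round(0))
```

```text
t 2.73 shift [-2.3  2.2 -2.2] turn [ 0.0005 -0.004  -0.0043]
[ 536.51767332 -348.56384836  147.81332173] [[322. 305.]
 [323. 255.]
 [323. 175.]
 [323. 324.]]
```

View pics/w2.png

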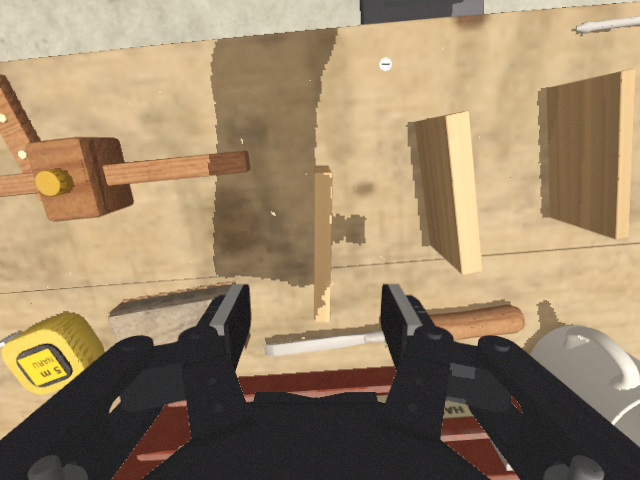

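Board ends in the wrist picture are at (323,167) and (321,322), against a prediction of (323,175) and (323,324). The aim is good, so I descend and pinch.

Run:
```python
from h import *
f=ctrl.grab_frame("wrist")
w=pix2world(f,[(323,167),(321,321)],70);d=w[1]-w[0];print(w.round(1),w.mean(0).round(1),np.linalg.norm(d),np.arctan2(d[1],d[0]))
plan([538,-346.5,34],-.077+np.pi/2)
```

```text
[[ 481.1 -339.1   70. ]
 [ 594.2 -348.9   70. ]] [ 537.7 -344.    70. ] 113.4918826062905 -0.08654955806787516
t 2.78 shift [  0.2  -0.3 115.5] turn [ 0.0013 -0.0009 -0.0011]
```

>>> carry_out(gripper=[60,60,60,60,30,30,30,30,0,0], translation=[[0,0,35],[0,0.5,70],[0,0.5,105],[0,0.5,115.5],[0,0.5,115.5],[0,0.5,115.5],[0,0.5,115.5],[0,0.5,115.5],[0,0.5,115.5],[0,0.5,115.5]], turn=[[0,0,0],[0,0,-0.003],[0,0,-0.003],[0,0,-0.003],[0,0,-0.003],[0,0,-0.003],[0,0,-0.003],[0,0,-0.003],[0,0,-0.003],[0,0,-0.003]], grip_force=20)

```text
time: 3.62
ee_pos: [539.2, -346.3, 35.7]
ee_rot: [0.001, 0.038, 0.999, 0.0]
wrist_force: [-1.4, 0.7, 7.5]
opening: 0.14
```

>>> carry_out(gripper=[0,0,0,0,0], translation=[[0,0,0],[0,0,0],[0,0,0],[0,0,0],[0,0,0]], turn=[[0,0,0],[0,0,0],[0,0,0],[0,0,0],[0,0,0]])

```text
time: 4.03
ee_pos: [539.1, -346.4, 35.7]
ee_rot: [0.001, 0.038, 0.999, 0.0]
wrist_force: [0.2, -0.5, 1.4]
opening: 0.134
```

Run:
```python
from h import *
o=ctrl.observe();print(o["opening"],o["opening"]*85.4,o["ee_pos"],o["wrist_force"],o["joints"].round(2))
```

```text
0.13411915033556981 11.453775438657663 [ 539.05135741 -346.38739915   35.73095739] [ 0.21793466 -0.46514347  1.37466802] [ 0.64  0.98 -0.26  1.63  0.39  0.58  1.65]
```

The opening reads 11.5 mm, which fits the 12 mm board (the others would read 9 or 15). The pictures agree: the left board looks thinnest and the middle one thickest. I firm up the grip and lift.

>>> carry_out(gripper=[0,0,0,0,0,0,0,0], translation=[[0,0,0],[0,0,0],[0,0,-10],[0,0,-30],[0,0,-60],[0,0,-100],[0,0,-140],[0,0,-150]], turn=[[0,0,0],[0,0,0],[0,0,0],[0,0,0],[0,0,0],[0,0,0],[0,0,0],[0,0,0]], grip_force=45)

```text
time: 4.7
ee_pos: [542.3, -347.7, 192.9]
ee_rot: [0.006, 0.038, 0.999, -0.002]
wrist_force: [0.5, -0.3, 0.0]
opening: 0.136
```

Run:
```python
from h import *
o=ctrl.observe();print(o["opening"]*85.4,o["wrist_force"])
plan([500,-80,185],-.085+np.pi/2)
plan([440,255,185],-.085+np.pi/2)
```

```text
11.610275042568597 [ 0.49756032 -0.2604239   0.04988906]
t 4.7 shift [ 62.5 263.8   6.1] turn [-0.0039  0.0116  0.0092]
t 4.7 shift [147.7 593.3   3.9] turn [-0.0039  0.0116  0.0092]
```

>>> carry_out(gripper=[0,0,0,0,0,0,0,0,0,0], translation=[[7,30,0],[15,65,3],[25,105,5],[34,145,6],[44,185,6],[53,225,6],[62,264,6],[72,304,6],[82,344,6],[92,380,6]], turn=[[0,0,0],[0,0,0],[-0.004,0.012,0.009],[-0.004,0.012,0.009],[-0.004,0.012,0.009],[-0.004,0.012,0.009],[-0.004,0.012,0.009],[-0.004,0.012,0.009],[-0.004,0.012,0.009],[-0.004,0.012,0.009]])

```text
time: 5.53
ee_pos: [478.8, 40.8, 184.8]
ee_rot: [0.0, 0.042, 0.999, 0.001]
wrist_force: [-0.1, 0.9, 0.0]
opening: 0.13
```

Run:
```python
from h import *
o=ctrl.observe();print(o["opening"]*85.4,o["wrist_force"])
plan([440,255,185],-.085+np.pi/2)
```

```text
11.064540178074516 [-0.11914017  0.85164833  0.01187823]
t 5.53 shift [ 56.6 210.2  -0. ] turn [0.001  0.0002 0.0013]
```

Run:
```python
from h import *
import pickle
f=ctrl.grab_frame("wrist"); pickle.dump(f,open("w3.pkl","wb"));cv2.imwrite("pics/w3.png",f["frame"])
```

```text
(no output)
```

View pics/w3.png

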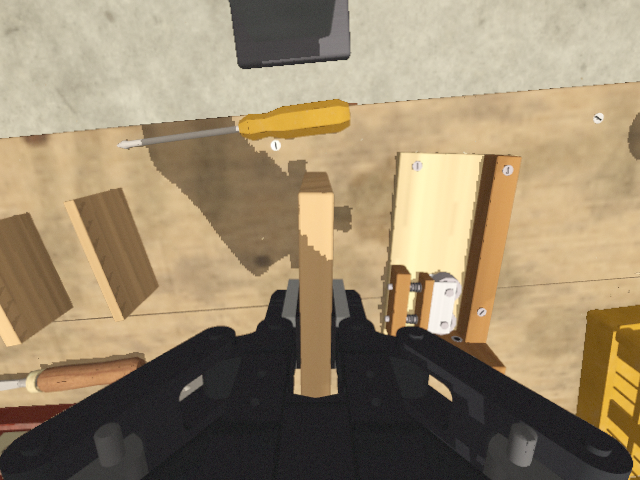

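>>> carry_out(gripper=[0,0,0,0,0,0,0,0], translation=[[14,30,0],[25,60,-10],[36,95,-20],[45,130,-20],[52,160,-20],[58,190,-20],[58,190,-20],[58,190,-20]], turn=[[0,0,0],[0,0,0],[0,0,0],[0,0,0],[0,0,0],[0,0,0],[0,0,0],[0,0,0]])

```text
time: 6.25
ee_pos: [432.3, 246.4, 206.9]
ee_rot: [-0.0, 0.033, 0.999, 0.005]
wrist_force: [-0.7, -0.8, -1.3]
opening: 0.134
```

Run:
```python
from h import *
import pickle
f=ctrl.grab_frame("wrist"); pickle.dump(f,open("w4.pkl","wb"));cv2.imwrite("pics/w4.png",f["frame"]);print(ctrl.observe()["ee_pos"])
```

```text
[432.64304868 244.18548862 206.6610054 ]
```

View pics/w4.png

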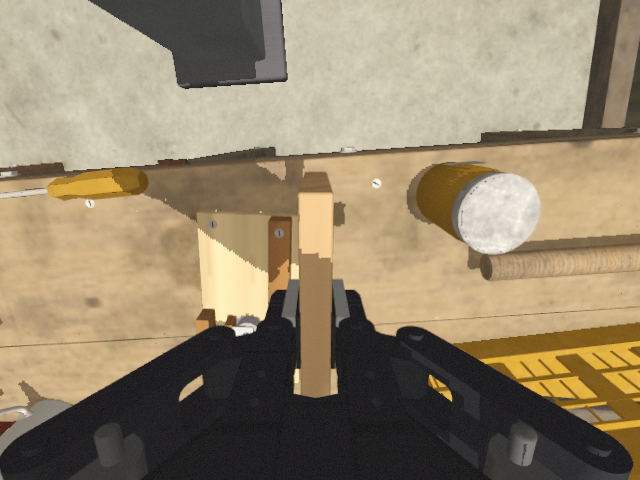

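w3 shows the whole jig at (385–520,152–365). w4 shows only its near end. I'll enlarge w3.

Run:
```python
from h import *
import pickle
f=pickle.load(open("w3.pkl","rb")); crop(f,370,140,530,370,3,"w3j.png")
f["frame"]; crop(f,380,140,530,250,5,"w3k.png")
```

```text
(no output)
```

View pics/w3j.png

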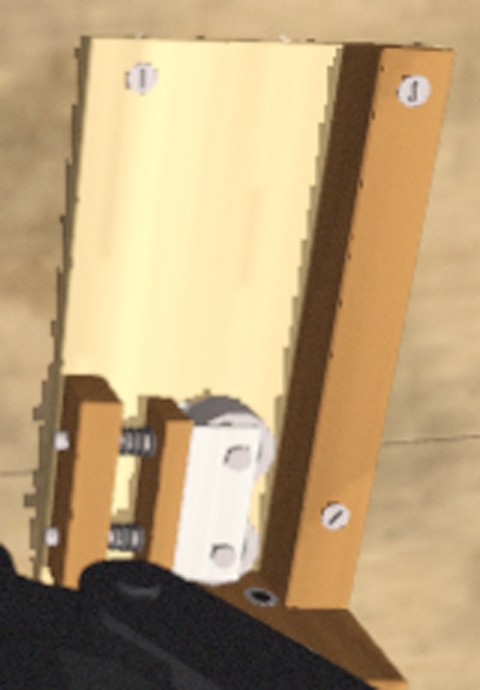

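View pics/w3k.png

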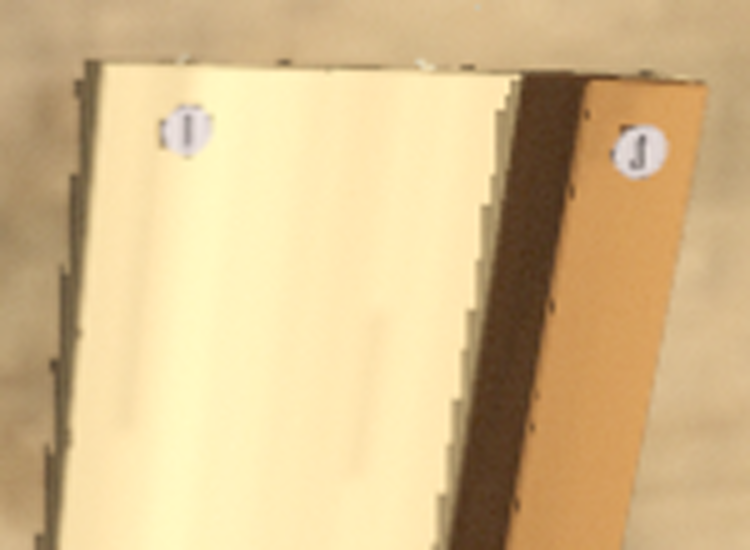

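Run:
```python
from h import *
import pickle
f=pickle.load(open("w3.pkl","rb"))
u=lambda p:(np.array(p,float)+.5)/3-.5+[370,140]
a=pix2world(f,u([(382,48),(290,603),(452,51)]),36); b=pix2world(f,u([(341,46),(300,335)]),12)
for w in(a,b):
    d=w[1]-w[0];print(w.round(1),np.linalg.norm(d).round(1),np.arctan2(d[1],d[0]).round(4))
c=pix2world(f,u([(88,38)]),12);print("bed corner",c)
d=c[0]-b[0];print("near edge",np.linalg.norm(d),np.arctan2(-d[1],-d[0])-np.pi/2)
# held board
p=pix2world(f,[(301,194),(331,194)],184.8+34.3);print("board near top corners",p.round(1))
```

```text
[[432.3 201.4  36. ]
 [614.6 183.7  36. ]
 [434.8 221.7  36. ]] 183.1 -0.0968
[[432.9 201.4  12. ]
 [527.3 193.3  12. ]] 94.7 -0.0858
bed corner [[424.25722304 123.0540321   12.        ]]
near edge 78.81850109117929 -0.11044439996286637
board near top corners [[422.3  40.5 219.1]
 [423.1  50.3 219.1]]
```

Run:
```python
from h import *
plan([475.5,186.5,110],-.095+np.pi/2)
plan([475.5,186.5,58],-.095+np.pi/2)
```

```text
t 6.3 shift [-46.8 -55.3  96.2] turn [ 0.0074 -0.0009  0.0256]
t 6.3 shift [-46.9 -55.7 148.2] turn [ 0.0074 -0.0009  0.0256]
```

>>> carry_out(gripper=[0,0,0,0,0,0,0,0,0,0], translation=[[-23,-27,0],[-47,-55,10],[-47,-55,40],[-47,-55.5,75],[-47,-55.5,100],[-47,-55.5,120],[-47,-55.7,135],[-47,-55.7,143],[-47,-55.7,143],[-47,-55.7,143]], turn=[[0.007,0,0.02],[0.007,0,0.026],[0.007,0,0.026],[0.007,0,0.026],[0.007,0,0.026],[0.007,0,0.026],[0.007,0,0.026],[0.007,0,0.026],[0.007,0,0.026],[0.007,0,0.026]])

```text
time: 7.13
ee_pos: [475.9, 185.3, 63.4]
ee_rot: [-0.001, 0.048, 0.999, -0.0]
wrist_force: [0.3, -0.4, -0.8]
opening: 0.132
```

Run:
```python
from h import *
import pickle
f=ctrl.grab_frame("wrist"); pickle.dump(f,open("w5.pkl","wb"));cv2.imwrite("pics/w5.png",f["frame"]);
crop(f,200,100,400,250,4,"w5c.png")
f=ctrl.grab_frame("scene"); crop(f,235,165,335,250,7,"s5.png")
f=ctrl.grab_frame("top"); crop(f,215,190,285,280,6,"t5.png")
o=ctrl.observe();print(o["ee_pos"],o["wrist_force"],o["opening"]*85.4)
plan([475.5,186.5,50],-.095+np.pi/2)
```

```text
[476.40797887 186.34577079  64.2863368 ] [0.40953276 0.05070372 0.09702824] 11.360582770291337
t 7.28 shift [ 0.9  0.  14.3] turn [ 0.0013  0.0008 -0.0012]
```

View pics/w5.png

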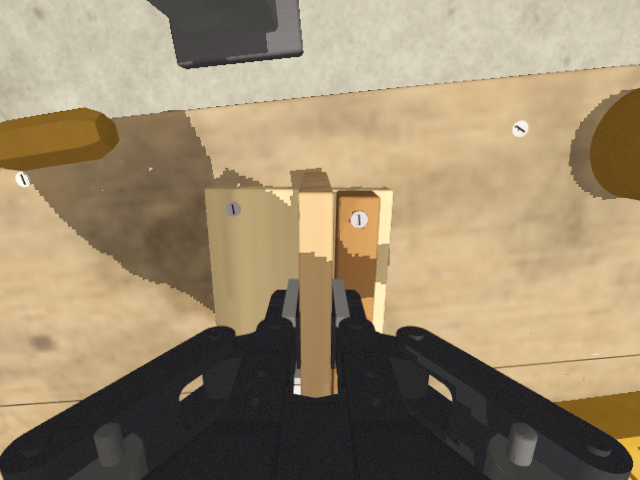

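View pics/s5.png

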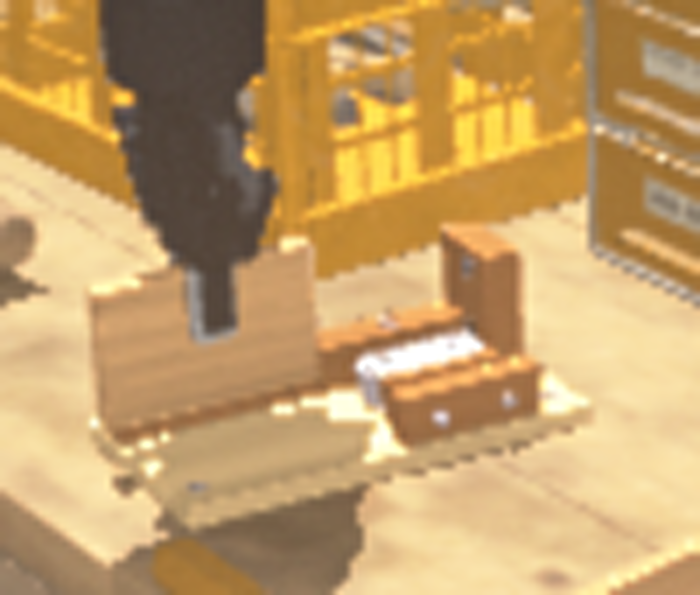

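View pics/w5c.png

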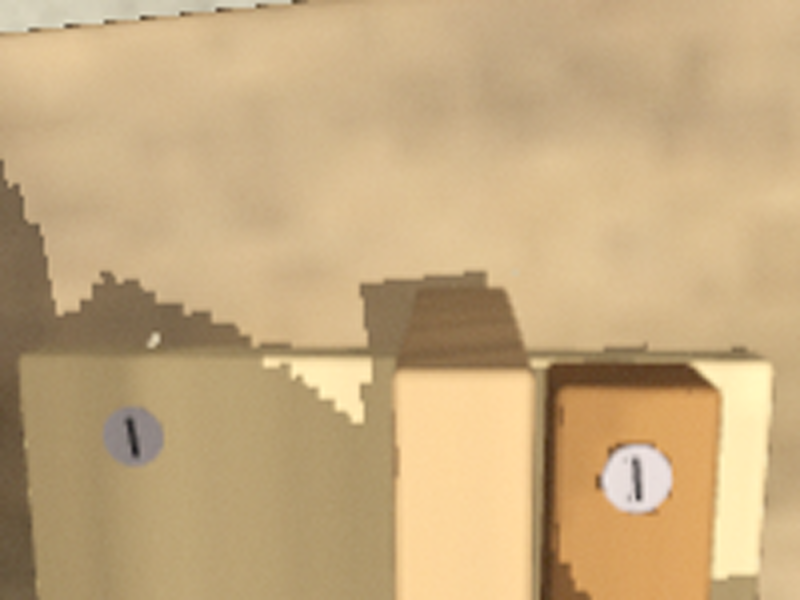

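Run:
```python
from h import *
import pickle
f=pickle.load(open("w5.pkl","rb"))
u=lambda p:(np.array(p,float)+.5)/4-.5+[200,100]
print("fence",pix2world(f,u([(554,388),(718,390)]),36).round(1))
print("bedfence",pix2world(f,u([(550,367)]),12).round(1),"bed corners",pix2world(f,u([(22,355),(772,358)]),12).round(1))
print("board bottom",pix2world(f,u([(416,290),(504,290)]),28.3).round(1),"top",pix2world(f,u([(397,368),(532,368)]),98.3).round(1))
```

```text
fence [[432.4 201.2  36. ]
 [434.7 222.3  36. ]]
bedfence [[433.5 202.1  12. ]] bed corners [[424.3 125.2  12. ]
 [435.3 234.7  12. ]]
board bottom [[419.  184.4  28.3]
 [420.1 196.   28.3]] top [[418.6 185.3  98.3]
 [419.6 196.2  98.3]]
```

>>> carry_out(gripper=[0,0,0,0,0,0,0,0], translation=[[0,0.5,5],[0,1,9],[0,1.5,12],[0,1.5,14],[0,1.5,15],[0,1.5,15.5],[0,1.5,16],[0,1.5,16]], turn=[[0.001,0.001,0.001],[0.001,0.001,0.002],[0.001,0.001,0.002],[0.001,0.001,0.002],[0.001,0.001,0.002],[0.001,0.001,0.002],[0.001,0.001,0.002],[0.001,0.001,0.002]])

```text
time: 7.95
ee_pos: [476.6, 187.8, 48.2]
ee_rot: [-0.0, 0.049, 0.999, 0.0]
wrist_force: [0.4, -0.0, -0.2]
opening: 0.134
```

Run:
```python
from h import *
import pickle
f=ctrl.grab_frame("wrist"); pickle.dump(f,open("w6.pkl","wb"));crop(f,200,100,400,250,4,"w6c.png")
o=ctrl.observe();print(o["ee_pos"],o["wrist_force"],o["moment"],o["opening"]*85.4)
plan([475.5,186.5,47.7],-.097+np.pi/2)
```

```text
[476.62155174 187.83792139  48.30448469] [ 0.32860413 -0.61840969 -1.15954166] [-0.01278663 -0.02452796 -0.00601432] 11.531935819763495
t 8.0 shift [ 1.  -1.4  0.6] turn [ 0.0003 -0.0001 -0.0011]
```

View pics/w6c.png

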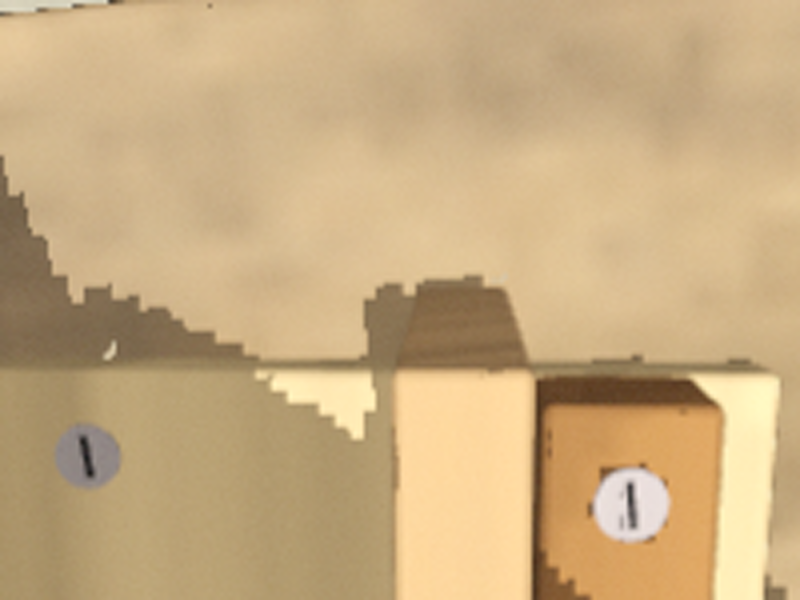

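>>> carry_out(gripper=[0,0,0,0,0], translation=[[0,0,0.3],[0,0,0.6],[0,0,0.8],[0,0,0.8],[0,0,0.8]], turn=[[0,0,0],[0,0,0],[0,0,0],[0,0,0],[0,0,0]])

```text
time: 8.42
ee_pos: [476.6, 187.9, 47.7]
ee_rot: [0.0, 0.049, 0.999, 0.0]
wrist_force: [0.3, 0.4, 3.3]
opening: 0.135
```

Run:
```python
from h import *
o=ctrl.observe();print(o["ee_pos"],o["wrist_force"],o["moment"],o["opening"]*85.4)
```

```text
[476.64672008 187.86675079  47.71167575] [0.25254594 0.44178255 3.28134492] [-0.06638013  0.11045102 -0.00623586] 11.567670889876995
```

On the bed (3.3 N up). Now I nudge it gently towards the fence.

>>> carry_out(gripper=[0,0,0,0,0,0], translation=[[0,1,0],[0,2,0],[0,3,0],[0,3.5,0],[0,4,0],[0,4,0]], turn=[[0,0,0],[0,0,0],[0,0,0],[0,0,0],[0,0,0],[0,0,0]])

```text
time: 8.92
ee_pos: [477.0, 190.8, 47.7]
ee_rot: [-0.0, 0.05, 0.999, -0.001]
wrist_force: [0.5, -3.7, 2.7]
opening: 0.133
```

>>> carry_out(gripper=[0,0,0], translation=[[0,0.5,0],[0,1,0],[0,1,0]], turn=[[0,0,0],[0,0,0],[0,0,0]])

```text
time: 9.17
ee_pos: [477.0, 190.9, 47.7]
ee_rot: [-0.0, 0.05, 0.999, -0.001]
wrist_force: [-0.6, -4.0, 3.5]
opening: 0.133
```

Run:
```python
from h import *
o=ctrl.observe();print(o["ee_pos"],o["wrist_force"],o["moment"],o["opening"]*85.4)
```

```text
[476.98928816 190.94392872  47.70785302] [-0.57094561 -4.01497057  3.49798956] [-0.93239321 -0.0524696  -0.18914319] 11.357973355087998
```

>>> carry_out(gripper=[0,0,0,0], translation=[[0,0.7,0],[0,0.7,0],[0,0.7,0],[0,0.7,0]], turn=[[0,0,0.004],[0,0,0.008],[0,0,0.008],[0,0,0.008]])

```text
time: 9.5
ee_pos: [477.0, 191.1, 47.7]
ee_rot: [-0.0, 0.054, 0.999, -0.002]
wrist_force: [-0.2, -5.9, 3.4]
opening: 0.131
```

Run:
```python
from h import *
o=ctrl.observe();print(o["ee_pos"],o["ee_rot"],o["wrist_force"],o["moment"],o["opening"]*85.4)
```

```text
[476.95775569 191.07221707  47.71985641] [-4.27261343e-04  5.38954131e-02  9.98544957e-01 -1.75210230e-03] [-0.18914338 -5.90381194  3.42149472] [-1.20580113 -0.13814901  0.16733613] 11.211421307240826
```

The moment about z changes sign between yaw −0.100 and −0.108, so the fence lies at about −0.104. I set that and slide in.

>>> carry_out(gripper=[0,0,0,0,0,0,0], translation=[[0,0.3,0],[-5,0.4,0],[-11,0.4,0],[-17,0.4,0],[-23,0.4,0],[-28,0.5,0],[-30,0.5,0]], turn=[[0,0,-0.004],[0,0,-0.004],[0,0,-0.004],[0,0,-0.004],[0,0,-0.004],[0,0,-0.004],[0,0,-0.004]])

```text
time: 10.08
ee_pos: [501.5, 188.4, 48.0]
ee_rot: [-0.005, 0.051, 0.999, -0.003]
wrist_force: [-15.3, -3.2, 19.9]
opening: 0.133
```

Run:
```python
from h import *
o=ctrl.observe();print(o["ee_pos"],o["ee_rot"],o["wrist_force"],o["moment"],o["opening"]*85.4)
```

```text
[501.47311676 188.37453688  47.96178035] [-0.00515345  0.05111662  0.99867468 -0.00306991] [-15.27666551  -3.22346969  19.94608671] [-0.62109436  2.82877373 -0.09550382] 11.34972826362727
```

Run:
```python
from h import *
import pickle
f=ctrl.grab_frame("wrist"); pickle.dump(f,open("w7.pkl","wb"));cv2.imwrite("pics/w7.png",f["frame"])
f=ctrl.grab_frame("scene"); crop(f,235,165,335,250,7,"s7.png")
f=ctrl.grab_frame("top"); crop(f,215,180,315,280,6,"t7.png")
o=ctrl.observe();print(o["ee_pos"],o["ee_rot"],o["wrist_force"],o["moment"])
plan([501.5,188.4,48],-.104+np.pi/2)
```

```text
[501.50263721 188.41425972  47.99801947] [-0.00481507  0.05104073  0.99868061 -0.00295013] [-11.17793194  -3.22600449  15.49093156] [-0.79944202  2.04348886 -0.11698229]
t 10.23 shift [ 0. -0. -0.] turn [-0.0064 -0.0093  0.0019]
```

View pics/s7.png

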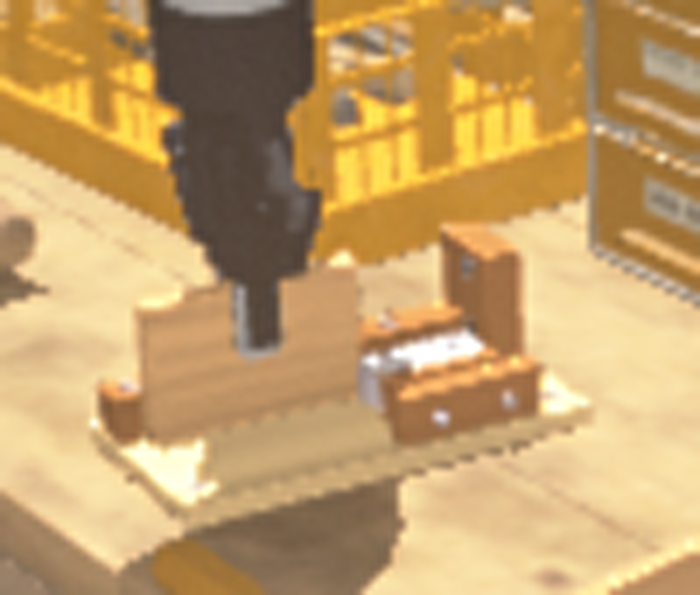

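View pics/w7.png

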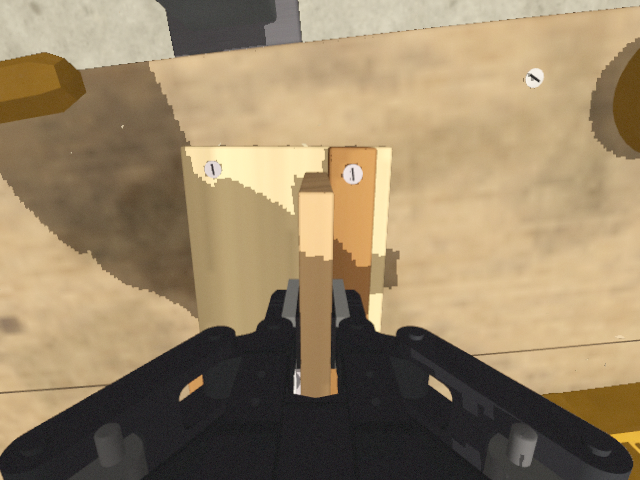

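The board's front end has met the first roller, and its front edge is pressing the bed (20 N up, the tool pitched about 0.01). I level the tool, take the load off the bed and ease on.

>>> carry_out(gripper=[0,0,0,0,0,0], translation=[[0,0.3,-0.3],[-1,0.3,-0.3],[-2.5,0.3,-0.3],[-4,0.3,-0.3],[-5,0.3,-0.3],[-5,0.3,-0.3]], turn=[[-0.006,-0.01,0.002],[-0.006,-0.012,0.002],[-0.006,-0.012,0.002],[-0.006,-0.012,0.002],[-0.006,-0.012,0.002],[-0.006,-0.012,0.002]])

```text
time: 10.73
ee_pos: [502.4, 188.3, 47.9]
ee_rot: [-0.002, 0.051, 0.999, -0.001]
wrist_force: [-9.6, -3.5, 8.9]
opening: 0.134
```

```bash
cat > st.py <<'E'
from h import *
o=ctrl.observe();print(o["ee_pos"].round(2),o["wrist_force"].round(1),o["moment"].round(2),o["opening"]*85.4)
c=(o["ee_pos"]-[560.2,183,0])[:2]; print("along to go est",-(c@[np.cos(.104),-np.sin(.104)]))
plan(o["ee_pos"],-.104+np.pi/2)
E
python3 st.py
```

```text
[502.42 188.3   47.94] [-9.6 -3.5  8.9] [-0.71  1.86 -0.14] 11.416843626039615
along to go est 58.020031248843004
t 10.73 shift [0. 0. 0.] turn [-0.0029 -0.0046  0.0014]
```

>>> carry_out(gripper=[0,0,0,0,0,0,0], translation=[[-3,0.3,-0.3],[-4,0.3,-0.4],[-5,0.3,-0.4],[-6,0.3,-0.4],[-7,0.3,-0.4],[-8,0.3,-0.4],[-8,0.3,-0.4]], turn=[[-0.003,-0.01,0.001],[-0.003,-0.012,0.001],[-0.003,-0.012,0.001],[-0.003,-0.012,0.001],[-0.003,-0.012,0.001],[-0.003,-0.012,0.001],[-0.003,-0.012,0.001]])

```text
time: 11.32
ee_pos: [507.4, 187.8, 47.7]
ee_rot: [0.001, 0.051, 0.999, -0.001]
wrist_force: [-6.5, -3.9, 4.8]
opening: 0.136
```

```bash
python3 st.py
```

```text
[507.36 187.75  47.73] [-6.5 -3.9  4.8] [-0.72  1.45 -0.1 ] 11.60395857567906
along to go est 53.04392017553829
t 11.32 shift [0. 0. 0.] turn [-0.002   0.0017  0.0015]
```

>>> carry_out(gripper=[0,0,0,0,0,0,0,0,0,0], translation=[[-3,0.3,-0.1],[-5,0.3,-0.1],[-8,0.3,-0.1],[-11,0.3,-0.1],[-14,0.3,-0.1],[-17,0.3,-0.1],[-20,0.3,-0.1],[-23,0.3,-0.1],[-25,0.3,-0.1],[-25,0.3,-0.1]], turn=[[-0.002,0,0.001],[-0.002,0,0.001],[-0.002,0,0.001],[-0.002,0,0.001],[-0.002,0,0.001],[-0.002,0,0.001],[-0.002,0,0.001],[-0.002,0,0.001],[-0.002,0,0.001],[-0.002,0,0.001]])

```text
time: 12.15
ee_pos: [528.1, 185.5, 47.9]
ee_rot: [-0.003, 0.051, 0.999, -0.001]
wrist_force: [-10.6, -3.0, 13.0]
opening: 0.127
```

```bash
python3 st.py
```

```text
[528.13 185.54  47.94] [-10.6  -3.   13. ] [-0.79  2.02 -0.11] 10.855156939754389
along to go est 32.15716492225454
t 12.15 shift [0. 0. 0.] turn [-0.0026 -0.0058  0.0016]
```

>>> carry_out(gripper=[0,0,0,0,0,0,0,0], translation=[[-3,0.3,-0.4],[-5,0.3,-0.5],[-7,0.3,-0.5],[-9,0.3,-0.5],[-11,0.3,-0.5],[-13,0.3,-0.5],[-15,0.3,-0.4],[-15,0.3,-0.4]], turn=[[-0.003,-0.01,0.001],[-0.003,-0.013,0.001],[-0.003,-0.013,0.001],[-0.003,-0.013,0.001],[-0.003,-0.013,0.001],[-0.003,-0.013,0.001],[-0.003,-0.012,0.001],[-0.003,-0.012,0.001]])

```text
time: 12.82
ee_pos: [539.7, 184.3, 47.8]
ee_rot: [-0.0, 0.051, 0.999, -0.001]
wrist_force: [-8.7, -3.3, 6.8]
opening: 0.133
```

```bash
python3 st.py
```

```text
[539.71 184.34  47.8 ] [-8.7 -3.3  6.8] [-0.77  1.68 -0.1 ] 11.349988489209716
along to go est 20.51691802691617
t 12.82 shift [0. 0. 0.] turn [-0.0018 -0.0004  0.0013]
```

>>> carry_out(gripper=[0,0,0,0,0,0,0,0], translation=[[-3,0.3,-0.2],[-5,0.3,-0.3],[-7,0.3,-0.3],[-9,0.3,-0.3],[-11,0.3,-0.3],[-13,0.3,-0.3],[-15,0.3,-0.3],[-15,0.3,-0.3]], turn=[[-0.002,-0.004,0.001],[-0.002,-0.005,0.001],[-0.002,-0.005,0.001],[-0.002,-0.005,0.001],[-0.002,-0.005,0.001],[-0.002,-0.005,0.001],[-0.002,-0.005,0.001],[-0.002,-0.005,0.001]])

```text
time: 13.48
ee_pos: [549.6, 183.3, 47.9]
ee_rot: [-0.002, 0.051, 0.999, -0.001]
wrist_force: [-12.6, -3.3, 12.0]
opening: 0.134
```

```bash
python3 st.py
```

```text
[549.59 183.28  47.92] [-12.6  -3.3  12. ] [-0.7   2.32 -0.17] 11.407612076696118
along to go est 10.579911535986303
t 13.48 shift [0. 0. 0.] turn [-0.0027 -0.0047  0.0016]
```

>>> carry_out(gripper=[0,0,0,0,0,0], translation=[[-2,0.3,-0.4],[-4,0.3,-0.5],[-6,0.3,-0.5],[-7,0.3,-0.5],[-8,0.3,-0.5],[-8,0.3,-0.5]], turn=[[-0.003,-0.008,0.001],[-0.003,-0.011,0.001],[-0.003,-0.011,0.001],[-0.003,-0.011,0.001],[-0.003,-0.011,0.001],[-0.003,-0.011,0.001]])

```text
time: 13.98
ee_pos: [554.5, 182.8, 47.8]
ee_rot: [0.0, 0.051, 0.999, -0.001]
wrist_force: [-7.8, -4.2, 4.6]
opening: 0.134
```

```bash
python3 st.py
python3 - <<'E'
from h import *
f=ctrl.grab_frame("scene"); crop(f,235,165,335,250,7,"s8.png")
f=ctrl.grab_frame("top"); crop(f,215,180,315,280,6,"t8.png")
E
```

```text
[554.45 182.75  47.79] [-7.8 -4.2  4.6] [-0.74  1.63 -0.1 ] 11.483123785152019
along to go est 5.690101257864099
t 13.98 shift [0. 0. 0.] turn [-0.0017  0.0002  0.0013]
```

View pics/s8.png

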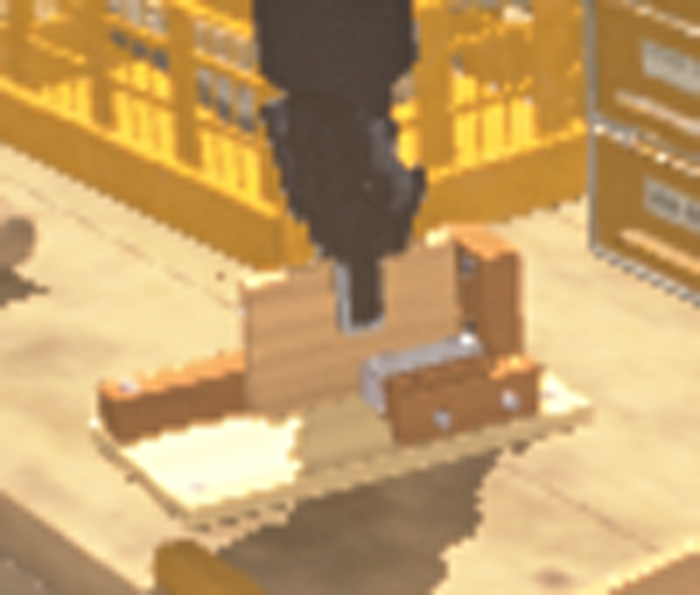

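The board is between fence and rollers, just short of the stop. I keep easing it in.

>>> carry_out(gripper=[0,0,0,0,0,0], translation=[[-2,0.3,-0.2],[-4,0.3,-0.2],[-5,0.3,-0.2],[-6,0.3,-0.2],[-7,0.3,-0.2],[-7,0.3,-0.2]], turn=[[-0.002,-0.004,0.001],[-0.002,-0.005,0.001],[-0.002,-0.005,0.001],[-0.002,-0.005,0.001],[-0.002,-0.005,0.001],[-0.002,-0.005,0.001]])

```text
time: 14.58
ee_pos: [556.6, 182.5, 47.9]
ee_rot: [-0.002, 0.051, 0.999, -0.001]
wrist_force: [-11.6, -3.5, 12.8]
opening: 0.131
```

```bash
python3 st.py
```

```text
[556.62 182.54  47.85] [-11.6  -3.5  12.8] [-0.78  2.39 -0.15] 11.153269196584093
along to go est 3.5086177487655155
t 14.58 shift [0. 0. 0.] turn [-0.0025 -0.0035  0.0015]
```

>>> carry_out(gripper=[0,0,0,0,0,0,0], translation=[[-2,0.2,-0.5],[-4,0.2,-0.6],[-5,0.2,-0.6],[-6,0.2,-0.6],[-7,0.2,-0.6],[-8,0.2,-0.6],[-8,0.2,-0.6]], turn=[[-0.002,-0.008,0.001],[-0.002,-0.01,0.001],[-0.002,-0.01,0.001],[-0.002,-0.01,0.001],[-0.002,-0.01,0.001],[-0.002,-0.01,0.001],[-0.002,-0.01,0.001]])

```text
time: 15.17
ee_pos: [561.9, 182.0, 47.8]
ee_rot: [0.0, 0.051, 0.999, -0.001]
wrist_force: [-6.7, -2.6, 5.3]
opening: 0.136
```

```bash
python3 st.py
python3 - <<'E'
from h import *
f=ctrl.grab_frame("scene"); crop(f,275,190,325,232,12,"s9.png")
f=ctrl.grab_frame("top"); crop(f,215,180,285,280,6,"t9.png")
E
```

```text
[561.89 181.98  47.79] [-6.7 -2.6  5.3] [-0.66  1.46 -0.19] 11.576436742899133
along to go est -1.7853154148522026
t 15.17 shift [0. 0. 0.] turn [-0.0022  0.001   0.0011]
```

View pics/s9.png

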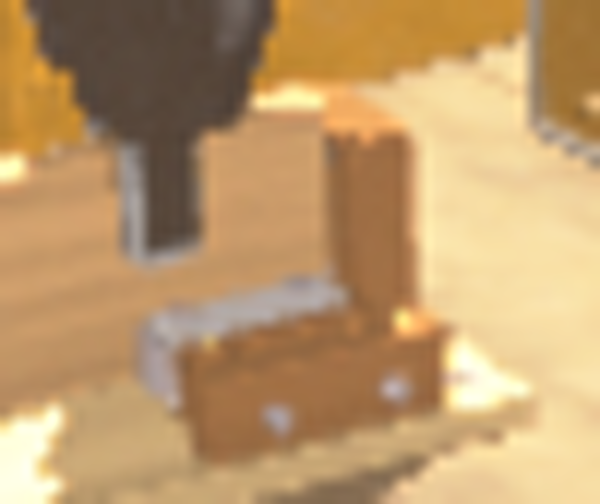

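View pics/t9.png

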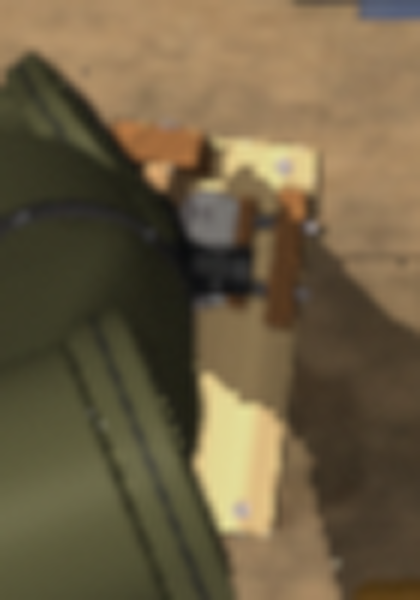

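The pictures show the board end almost at the stop. It is still moving at 7 N, so I push on until it stalls.

>>> carry_out(gripper=[0,0,0,0,0,0,0], translation=[[-2,0.2,-0.2],[-3,0.2,-0.3],[-4,0.2,-0.3],[-5,0.2,-0.3],[-6,0.2,-0.3],[-7,0.2,-0.3],[-7,0.2,-0.3]], turn=[[-0.002,-0.003,0.001],[-0.002,-0.004,0.001],[-0.002,-0.004,0.001],[-0.002,-0.004,0.001],[-0.002,-0.004,0.001],[-0.002,-0.004,0.001],[-0.002,-0.004,0.001]])

```text
time: 15.85
ee_pos: [562.8, 181.9, 47.8]
ee_rot: [-0.003, 0.051, 0.999, -0.002]
wrist_force: [-14.4, -3.0, 12.7]
opening: 0.133
```

```bash
python3 st.py
```

```text
[562.82 181.87  47.84] [-14.4  -3.   12.7] [-0.68  2.69 -0.2 ] 11.317392320469905
along to go est -2.7203947226019514
t 15.85 shift [0. 0. 0.] turn [-0.0034 -0.0058  0.0019]
```

>>> carry_out(gripper=[0,0,0,0,0,0,0], translation=[[-2,0.2,-0.5],[-3,0.2,-0.6],[-4,0.2,-0.6],[-5,0.2,-0.6],[-6,0.2,-0.6],[-7,0.2,-0.6],[-7,0.2,-0.6]], turn=[[-0.003,-0.01,0.002],[-0.003,-0.012,0.002],[-0.003,-0.012,0.002],[-0.003,-0.012,0.002],[-0.003,-0.012,0.002],[-0.003,-0.012,0.002],[-0.003,-0.012,0.002]])

```text
time: 16.43
ee_pos: [562.8, 181.8, 47.8]
ee_rot: [-0.003, 0.051, 0.999, -0.002]
wrist_force: [-16.4, -2.4, 12.0]
opening: 0.135
```

```bash
python3 st.py
```

```text
[562.84 181.79  47.78] [-16.4  -2.4  12. ] [-0.59  2.79 -0.19] 11.528113450056512
along to go est -2.7488922619196905
t 16.43 shift [0. 0. 0.] turn [-0.0041 -0.0064  0.0018]
```

Stalled dead at 16 N, so the end is on the stop. I relax the push, level the tool and open a little.

>>> carry_out(gripper=[0,0,0,0,30,30,30,30,30], translation=[[-1,0,-0.2],[-1,0,0],[-1,0,0],[-1,0,0],[-1,0,0],[-1,0,0],[-1,0,0],[-1,0,0],[-1,0,0]], turn=[[-0.004,-0.008,0.002],[-0.004,-0.008,0.002],[-0.004,-0.008,0.002],[-0.004,-0.008,0.002],[-0.004,-0.008,0.002],[-0.004,-0.008,0.002],[-0.004,-0.008,0.002],[-0.004,-0.008,0.002],[-0.004,-0.008,0.002]], grip_force=20)

```text
time: 17.18
ee_pos: [564.4, 182.4, 47.8]
ee_rot: [0.001, 0.052, 0.999, 0.0]
wrist_force: [0.2, 0.2, -0.1]
opening: 0.354
```

```bash
python3 st.py
python3 - <<'E'
from h import *
f=ctrl.grab_frame("wrist"); cv2.imwrite("pics/w10.png",f["frame"])
E
```

```text
[564.44 182.42  47.8 ] [ 0.2  0.2 -0.1] [-0.01  0.05 -0.01] 30.236074919262556
along to go est -4.2755986206223
t 17.18 shift [0. 0. 0.] turn [0.0011 0.0026 0.0001]
```

View pics/w10.png

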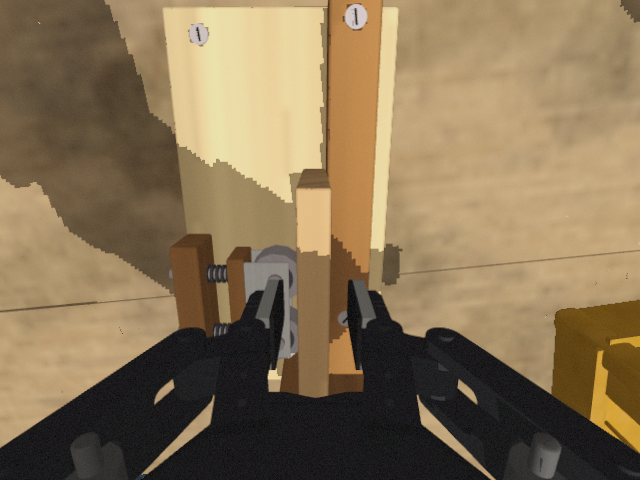

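Released: the board stands upright against the fence and the tool feels zero force. I raise the arm and inspect.

>>> carry_out(gripper=[30,30,30,30,30,30,30,30], translation=[[0,0,-10],[0,0,-25],[0,0,-50],[0,0,-80],[0,0,-110],[20,0,-140],[20,0,-150],[20,0,-150]], turn=[[0,0,0],[0,0,0],[0,0,0],[0,0,0],[0,0,0],[0,0,0],[0,0,0],[0,0,0]])

```text
time: 17.9
ee_pos: [545.3, 185.4, 201.3]
ee_rot: [0.004, 0.051, 0.999, 0.002]
wrist_force: [0.6, -0.1, 0.4]
opening: 0.35
```

Run:
```python
from h import *
import pickle
f=ctrl.grab_frame("wrist"); cv2.imwrite("pics/w11.png",f["frame"]); pickle.dump(f,open("w11.pkl","wb"))
f=ctrl.grab_frame("scene"); crop(f,265,180,325,232,12,"s11.png")
print(ctrl.observe()["ee_pos"])
```

```text
[544.3765957  183.89251686 197.67968632]
```

View pics/w11.png

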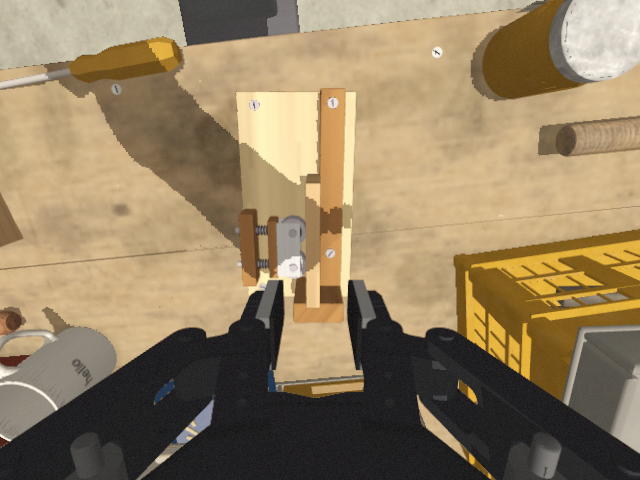

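View pics/s11.png

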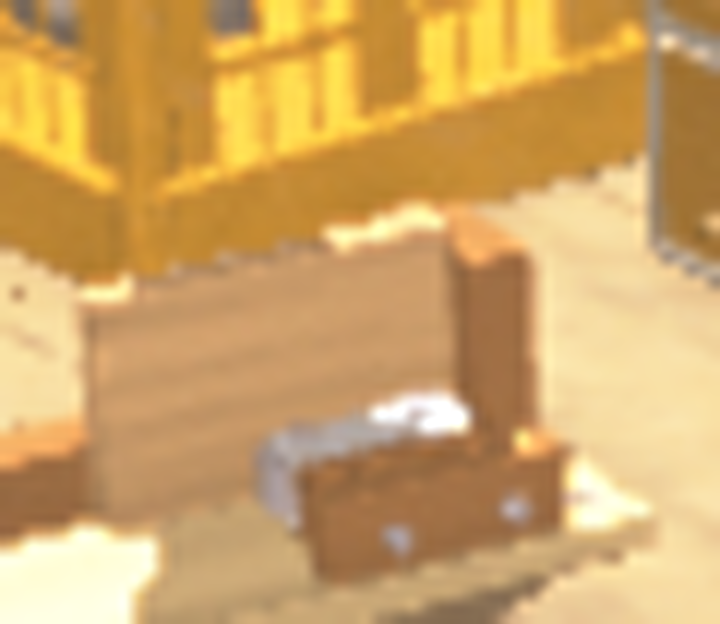

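Run:
```python
from h import *
import pickle
f=pickle.load(open("w11.pkl","rb")); crop(f,270,160,370,340,4,"w11c.png")
```

```text
(no output)
```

View pics/w11c.png

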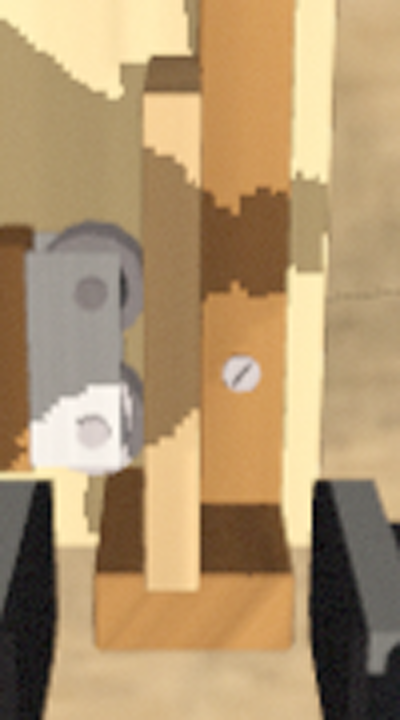

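Run:
```python
from h import *
import pickle
f=pickle.load(open("w11.pkl","rb"))
u=lambda p:(np.array(p,float)+.5)/4-.5+[270,160]
a=pix2world(f,u([(172,590),(172,93)]),82); b=pix2world(f,u([(98,573),(292,574)]),74)
e=np.array([np.cos(.104),-np.sin(.104)])
print(a.round(1),b.round(1),"board far end",a[0,:2]@e,"near",a[1,:2]@e,"stop",b[:,:2]@e)
```

```text
[[615.  176.3  82. ]
 [506.3 187.7  82. ]] [[613.4 159.6  74. ]
 [618.2 203.3  74. ]] board far end 593.3521186938399 near 484.08541318026147 stop [593.49144813 593.7505041 ]
```

The board end sits at 593.4 along the fence and the stop face at 593.5–593.8, so they butt within measurement error. I hand in.

Run:
```python
from h import *
f=ctrl.grab_frame("top"); crop(f,325,180,435,280,6,"t12.png")
o=ctrl.observe();print(o["time"],abs(o["joint_vel"]).max())
print(ctrl.close_job())
```

```text
18.05 0.021433240718397875
the job is handed in; nothing more can be done
None
```

View pics/t12.png

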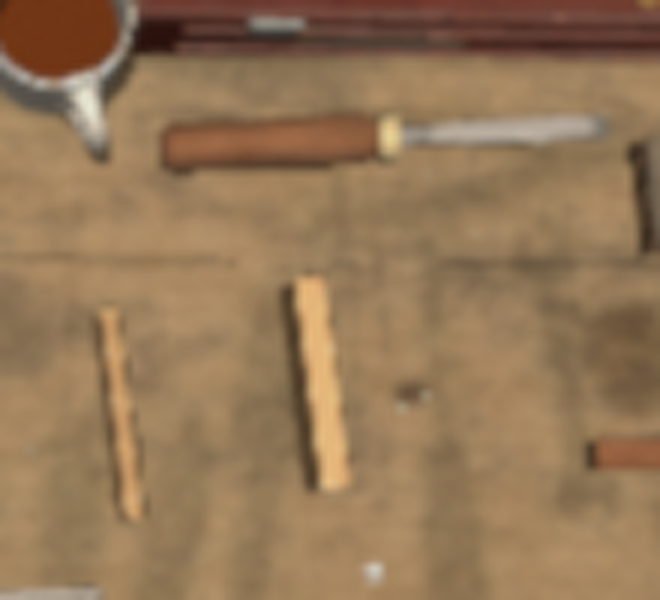

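The board I took for the 12 mm one is in the jig, against the fence with its end on the stop. I let go and handed the job in at about 18 s; no verdict was reported.

- **Choosing the board:** I pinched only the right-hand board, and the gripper read about 11.5 mm. In the pictures, the left board looked about 9 mm and the middle one about 15 mm. I did not pinch those two, so for them I relied on the pictures.
- **Loading:** I set the board on the bed before the rollers and nudged it to the fence at 4–6 N. I then slid it past both rollers in short pushes until it stopped moving at about 16 N. The highest readings at the wrist, which I read only at the end of each push, were about 15–16 N along the fence and 20 N upward. The upward load came as the board met the first roller; I levelled the tool to relieve it.
- **Last checks:** From the wrist picture, the board's end is about 0.3 mm from the stop face, and it stands upright and flat to the fence. The last picture shows the other two boards standing in their places and the chisel and mug unmoved. The fingers felt no force after letting go.
- **Not checked:** I had no direct reading of the roller spring travel. The 2 mm camera calibration limits the distances above. My first estimate of where the stop was differed by about 2 mm from where the board stalled, so I trusted the stall and the last picture.

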